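# Close the desiccant pot's bayonet cap and hold it home

## Robot

A 6-joint arm with a two-finger parallel gripper is mounted at the origin on the work surface. World frame = base frame: x ahead of the robot, y to its left, z up, the work surface at z = 0. Lengths are in m, angles in rad, forces in N, time in s.
With the tool pointing down it reaches from about 0.375 to 0.9 m from the base axis. Payload 3.1 kg.
Tool frame: the origin (TCP) lies at the very end of the fingers, on their centre line; the grasp point (between the pads) lies 19 mm behind it (manip.pinch_z is the distance from the TCP to the grasp point, in m); z points along the fingers, y is the line along which they close (so a half turn about z gives the same grasp; the last joint's range is limited). The gripper opens to 85 mm and grips with 20 to 120 N. Pads are 22 mm wide; open, the fingers measure 114 mm over their backs; the gripper's body (76 mm by 85 mm) begins 54 mm behind the grasp point. The pads swing forward as they close: fully open they stand 13 mm farther back than shut.
Start: joints at [1.085, 0.527, 1.433, -0, 1.181, -0.178], TCP at [0.189, 0.596, 0.231] pointing down, gripper open.
Joint ranges: [-3.08, 3.08], [-0.75, 2.2], [0.22, 2.44], [-1.43, 4.57], [0, 2.65], [-2.85, 2.85]. Speed limits (rad/s): [2.79, 2.79, 3.14, 3.14, 3.14, 3.14].

## Interface

Orientations are given as a unit quaternion [x, y, z, w].
In Python, from station import manip gives the robot as it stands.
- The arm moves only by the tool servo_tool, never from a script. Its argument "commands" is one flat list of numbers, 7 for each row, row after row: the shift along the tool's x, y, z each as a share of 500 mm, from -1 to 1, then the turn, a rotation vector about the tool's x, y, z each as a share of 360 degrees, from -1 to 1, then the opening, from -1 (shut) to 1 (fully open). In form: [dx, dy, dz, rx, ry, rz, claw, dx, dy, dz, rx, ry, rz, claw, ...]. A call has 1 to 12 rows; each row shifts and turns the commanded pose from where the row before left it, along the tool's axes as they then stand; what a row does not reach is not made up. A row lasts 1/12 s, in which the tool goes at most 41.7 mm and 7.16 degrees, less where a joint would pass 70% of its speed; a pose out of reach is approached as far as the arm can. A call with a number of a shift or a turn outside -1 to 1 is refused whole. A call with a gripper value outside its range is refused whole. The fingers move at their own pace and stop on an object; "force" is the grip in N (left out, the last holds). Time passes only in rows, so rows that do not move let the fingers close. It gives the time, the measured TCP pose, the force, the opening and the grip force at its end, in the units of the state.
- manip.sense(): the state, without advancing time (a new reading comes with each control period).
- manip.snapshot(name): name is "scene" or "top" or "wrist"; returns a dict with "img" (400x640x3 uint8, red, green, blue), "mtx" (3x3 intrinsics, pixels), "world_to_cam" (4x4, takes a point from world to camera coordinates). Camera axes: x right, y up, looking along -z (the intrinsics and any distortion apply to the point x, -y, -z); pixel columns grow to the right and rows downward; lengths in m; the calibration is good to about 2 mm. A picture is of the moment at which its call begins. There is no depth.
- manip.sign_off(): hands the job in; it is judged then, once.
Trained networks look in a picture, given as the dict that the camera call returned (one of the last four; its "shot" number tells which), for a name from the list of things; names that differ only in an ending like _2 or _b are one class to them, and where a whole thing is asked for, a point or a joint stands for the part that bears it (a point fixed in the world has none). Each returns a list of dicts, best first, with "conf" (0 to 1); they miss things now and then, are a little off and sometimes report something else, mostly with a low value. They report only what shows in the picture. A call takes as long as a camera call. They do not tell look-alikes from the thing itself.
- manip.look_for(picture, query): "box" ([left, top, width, height] in pixels, round what is visible of it).
- manip.silhouettes(picture, query): "pixels" (400x640 bool, what is visible of it) and "box" ([left, top, width, height] in pixels, round what is visible of it).
The state is a dict: "t": time; "q": joint angles; "qd": joint speeds; "tau": joint torques, N m; "tcp_pos": TCP position; "tool_rot": TCP orientation; "force": force on the tool from outside, world axes, zero at the start; "ft_torque": the same for the moment, N m; "finger_gap": opening from 0.0 (shut) to 1.0 (fully open); "gripper_force": force on a finger pad.
Only numpy, scipy, OpenCV 4.12 (cv2) and the standard library are available. Lean on these libraries where they do the work, as an engineer would, in place of code of your own. Each camera call takes 0.05 s, during which the arm holds its last target. There are 200 camera calls.

## Task

Close the white desiccant pot on the 3D-printing bench: set the loose orange cap level in the pot's mouth with its two lugs in the two notches, push it down against the spring until its flange is flush on the rim, and twist it a quarter turn clockwise (seen from above) to its stop. Finish while still holding the cap by its grip bar and pressing it flush at the stop, without letting go, because the locking screw is put in next. Leave the fan, the servo and the bearing block where they are.

Things in the scene. Friction and masses are not known exactly. Their poses are not given: they have to be found in the camera images.
- pot: White round pot, 80 mm outside diameter, 60 mm high, fixed to the bench on a round aluminium foot (100 mm diameter, 6 mm high). Origin: centre of its underside, z up. Its mouth is a blue ring 6 mm thick, flush with the rim, 52 mm inside diameter, with two open notches on the pot's +x and -x sides. Lugs cannot turn until they are below this ring.
- pot_mouth (a point): Centre of the pot's mouth at rim height, 60 mm above the pot's underside; axes as the pot's.
- pot_notch (a point): Middle of the +x notch at rim height, 29 mm from the pot's axis; the other notch is opposite. Notches are 18 mm wide (along the pot's y) and reach out to 35 mm from the axis. A red rib on the outer wall marks each.
- pot_stop (a point): At rim height above one of the two places where the lugs end (pot's +y and -y sides), 29 mm from the axis, marked by a black rib on the outer wall. Below the ring an open channel leads clockwise (seen from above) from each notch to a fixed stop a quarter turn (90 degrees) away; turning the other way is blocked.
- spring_plate (a joint): How far the round steel spring plate (40 mm diameter) inside the pot is pushed down, in m: 0 = up, its top 4 mm below the rim; about 0.012 with the cap fully home. It pushes back with 3 N at the start, rising to 12 N at 0.013.
- cap: Loose orange cap, 0.08 to 0.16 kg, upright on the bench. Origin: centre of its underside, z up. From below: a round plug 44 mm in diameter (tapered to 39 mm at its foot), 16 mm high; a round flange 76 mm in diameter, from 16 to 21 mm; on top a black grip bar 60 mm long (along the cap's x), 14 mm thick (along its y), rising from the flange to 53 mm. The cap fits the pot either way round.
- cap_lug (a point): Outer end of the red lug on the cap's +x side, 30 mm from the axis; another is on the -x side. Lugs stick out of the plug's foot, are 8 mm wide and 6 mm high (0 to 6 mm above the underside). Small red marks on the flange lie above them, in line with the bar. They come free below the pot's ring when the flange is less than 4 mm above the rim.
- cap_flange (a point): Centre of the flange's underside, 16 mm above the cap's underside. Set in the notches, the cap rests on the spring plate with this 12 mm above the rim; fully home it is at rim height. Turned under the ring and let go, the cap would spring up 4 mm, so it stays flush only while pressed. Axes as the cap's.
- cap_grip (a point): Point on the cap's axis inside the grip bar, 43 mm above the cap's underside, where to grip it across its 14 mm thickness; axes as the cap's.
- fan: Loose black square fan, 60 x 60 x 15 mm, lying flat; origin at the centre of its underside. Leave alone.
- servo: Loose black servo motor with a white horn, 55 x 20 x 44 mm high, standing; origin at the centre of its underside. Leave alone.
- bearing_block: Loose white printed block with a steel bearing, 44 x 34 x 24 mm high; origin at the centre of its underside. Leave alone.
Things that resemble listed ones, but are neither listed nor needed, are in the scene too. Of the things like the cap, leave any that is pink or purple; of the rest the larger one is meant.

How it is judged:
On the way:
1. the cap sits level in the pot's mouth, its lugs in the notches (horizontal distance between cap and pot_mouth below 0.005 m and z of cap in the frame of pot_mouth below -0.002 m and angle between the x axis of cap and the x axis of pot, either way round below 0.3 rad and angle between cap's own z axis and vertical below 0.1 rad), for 0.05 s.
At the end, for the whole second after the job is handed in: Cap within 5 mm of the mouth's axis, tilt under 0.06 rad, pressed flush (flange within 2 mm of the rim, spring plate down over 9 mm), turned over 1.3 rad from the notches, at rest, and still held by the fingers (over 2 N) (horizontal distance between cap and pot_mouth below 0.005 m and z of cap in the frame of pot_mouth below -0.014 m and angle between cap's own z axis and vertical below 0.06 rad and angle between the x axis of cap and the x axis of pot, either way round above 1.3 rad and value of joint spring_plate above 0.009 m and contact force between the fingers and cap above 2 N and linear speed of cap below 0.02 m/s); the arm keeps its last pose, push and grip.
It fails at once if the fan is moved by more than 30 mm (distance of fan from where it was at the start of the episode above 0.03 m).
It fails at once if the servo is moved by more than 30 mm (distance of servo from where it was at the start of the episode above 0.03 m).
It fails at once if the bearing block is moved by more than 30 mm (distance of bearing_block from where it was at the start of the episode above 0.03 m).
It also fails if it takes over 45 s, if anything falls off the work surface, if the arm or the gripper's body presses on something with over 40 N, if the wrist force passes 120 N, or if a joint passes its speed limit or range.

## Working session

There is one attempt and no reset: what is moved stays moved. The work goes in short steps, Python scripts to look and compute and a tool call to move; the robot and the scene stay as the last step left them, time stands still between calls to the robot, and variables do not carry over. Pictures are saved under pics/ and viewed, at most 10 in all, crops included, and the job is handed in when it is done.

Besides the shell and the picture viewer there is one more tool, called after ">>>" as name(argument=value, ...), one argument or row to a line, values as JSON. servo_tool: Moves the arm, as the interface text tells. Its arguments: {"type":"object","properties":{"commands":{"type":"array"},"force":{"type":"number"}},"required":["commands"]}

```bash
mkdir -p pics; cat > h.py <<'E'
import numpy as np,cv2
from station import manip
def snap(n):
    return manip.snapshot(n)
def save(p,f): cv2.imwrite('pics/'+f,cv2.cvtColor(p['img'],cv2.COLOR_RGB2BGR))
def proj(p,P):
    c=np.asarray(p['world_to_cam'])@np.append(P,1); v=np.array([c[0],-c[1],-c[2]]); u=np.asarray(p['mtx'])@v; return u[:2]/u[2]
def back(p,uv,z):
    T=np.asarray(p['world_to_cam']);R=T[:3,:3];o=-R.T@T[:3,3]
    d=np.linalg.inv(np.asarray(p['mtx']))@np.array([uv[0],uv[1],1.]); d=R.T@np.array([d[0],-d[1],-d[2]])
    return o+d*(z-o[2])/d[2]
E
python3 - <<'E'
from h import *
s=manip.sense();print(s)
a=snap('top');b=snap('scene');save(a,'top.png');save(b,'scene.png')
for n,p in(('top',a),('scene',b)):
    T=np.asarray(p['world_to_cam']);print(n,[k for k in p],-T[:3,:3].T@T[:3,3])
    for q in('cap','pot','fan','servo','bearing_block','cap_lug'):
        for r in manip.look_for(p,q): print(q,round(r['conf'],2),np.round(r['box']))
E
```

```text
{'t': 0.0, 'q': array([ 1.08547881e+00,  5.28487260e-01,  1.43391928e+00,  1.21475128e-05,
        1.18139828e+00, -1.78531067e-01]), 'qd': array([-1.32892918e-03, -2.38928709e-04, -4.12126182e-05, -1.27893983e-03,
        9.95057039e-04,  1.02904487e-03]), 'tau': array([ 2.02096329e-03, -4.42339110e+01, -1.78031820e+01, -1.93272622e-04,
        8.33933445e-03, -8.38038972e-06]), 'tcp_pos': array([0.18839136, 0.59517034, 0.23031526]), 'tool_rot': array([ 1.52794578e-01,  9.88257352e-01, -1.04387936e-03, -3.65741291e-04]), 'force': array([ 0.06460289, -0.14389416, -0.55297733]), 'ft_torque': array([-0.05929653, -0.01523207,  0.00535199]), 'gripper_force': 0.0, 'finger_gap': 0.9998802794327417}
top ['img', 'mtx', 'world_to_cam', 'shot'] [0.45269199 0.02506367 0.77559463]
cap 0.91 [244. 274.  32.  30.]
cap 0.86 [230. 208.  40.  37.]
cap 0.7 [299. 211.  26.  28.]
cap 0.34 [376. 195.  58.  52.]
pot 0.77 [378. 195.  58.  51.]
fan 0.74 [381. 194.  54.  52.]
fan 0.62 [298. 114.  33.  30.]
servo 0.95 [385. 132.  22.  21.]
bearing_block 0.93 [207. 129.  33.  33.]
cap_lug 0.93 [247. 271.  27.  30.]
cap_lug 0.8 [230. 206.  41.  44.]
cap_lug 0.75 [298. 210.  28.  28.]
cap_lug 0.59 [162. 191.  38.  43.]
scene ['img', 'mtx', 'world_to_cam', 'shot'] [ 0.86552617 -0.28536068  0.64114914]
cap 0.92 [300. 194.  27.  30.]
cap 0.9 [334. 158.  40.  37.]
cap 0.9 [389. 137.  34.  36.]
cap 0.68 [298. 143.  25.  23.]
pot 0.84 [212. 238.  58.  63.]
fan 0.96 [356. 257.  52.  45.]
servo 0.57 [281. 310.  34.  23.]
bearing_block 0.63 [414. 200.  31.  23.]
cap_lug 0.96 [300. 195.  26.  27.]
cap_lug 0.84 [389. 134.  34.  38.]
cap_lug 0.71 [337. 155.  34.  38.]
cap_lug 0.59 [300. 146.  24.  21.]
```

View pics/top.png

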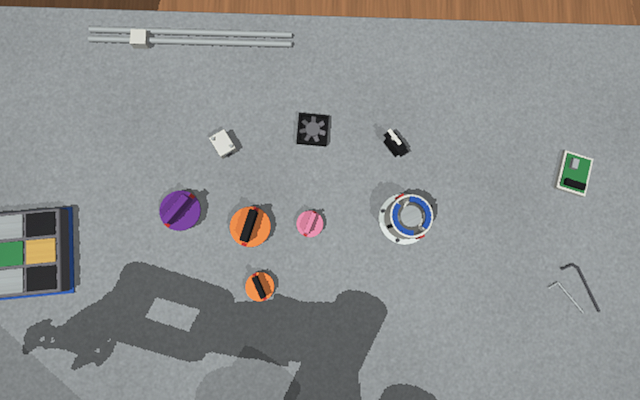

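View pics/scene.png

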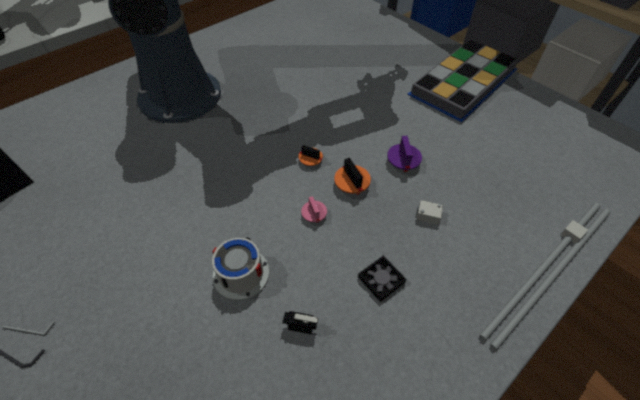

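The top view shows the larger orange cap at (250,226), with its bar nearly along the image column direction. The pot is at (411,217) and the fan at (313,129). The servo is at (396,143), the bearing block at (222,143), and the small orange decoy at (260,286). The scene view agrees with this.

```bash
cat >> h.py <<'E'
def mask(p,lo,hi,box):
    hsv=cv2.cvtColor(p['img'],cv2.COLOR_RGB2HSV); m=cv2.inRange(hsv,lo,hi); k=np.zeros_like(m); x,y,w,h=box; k[y:y+h,x:x+w]=1; return m*k
def hullc(m):
    pts=np.argwhere(m>0)[:,::-1].astype(np.float32); h=cv2.convexHull(pts); return cv2.fitEllipse(h)
E
python3 - <<'E'
from h import *
a=snap('top')
m=mask(a,(0,120,60),(25,255,255),(225,200,50,52)); e=hullc(m); print('cap ell',e,back(a,e[0],.021))
w=back(a,(e[0][0]+e[1][1]/2,e[0][1]),.021)-back(a,e[0],.021);print('rad',w)
d=mask(a,(0,0,0),(180,255,60),(236,206,28,42)); r=cv2.minAreaRect(np.argwhere(d>0)[:,::-1].astype(np.float32)); print(r, back(a,r[0],.053))
bx=cv2.boxPoints(r);B=[back(a,u,.053)[:2] for u in bx];print(np.round(B,4))
m=mask(a,(100,120,50),(130,255,255),(375,190,65,60)); e=hullc(m); print('pot',e)
for z in(.06,.066): print(back(a,e[0],z), back(a,(e[0][0]+e[1][1]/2,e[0][1]),z)-back(a,e[0],z))
m=mask(a,(0,130,80),(8,255,255),(375,190,65,60))|mask(a,(172,130,80),(180,255,255),(375,190,65,60))
n,l,s,c=cv2.connectedComponentsWithStats(m)
for i in range(1,n): print(s[i],c[i],back(a,c[i],.06))
for u in((313,129),(396,143),(222,143),(309,223),(260,286)): print(u,back(a,u,.02))
E
python3 - <<'E'
import cv2
i=cv2.imread('pics/top.png');cv2.imwrite('pics/crop.png',cv2.resize(i[180:270,220:450],None,fx=3.4,fy=3.4,interpolation=2))
E
```

```text
cap ell ((249.8388214111328, 226.29818725585938), (39.9515380859375, 40.81439971923828), 69.95671844482422) [0.50802669 0.12066986 0.021     ]
rad [ 0.00017441 -0.03787685  0.        ]
((248.50003051757812, 225.00001525878906), (8.538147926330566, 32.57146072387695), 18.43494987487793) [0.50799082 0.1190434  0.053     ]
[[0.4828 0.1347]
 [0.5382 0.1178]
 [0.5334 0.1032]
 [0.4781 0.1203]]
pot ((411.22198486328125, 215.52987670898438), (37.359893798828125, 38.50751495361328), 109.7985610961914)
[ 0.52599902 -0.17361228  0.06      ] [ 0.00020734 -0.03531616  0.        ]
[ 0.52538437 -0.17194646  0.066     ] [ 0.0002056  -0.03502005  0.        ]
[396 193   8   6  15] [399.6        195.46666667] [ 0.56251863 -0.15325689  0.06      ]
[418 235   6   3   9] [420.77777778 236.33333333] [ 0.48850156 -0.18995687  0.06      ]
[416 238   1   1   1] [416. 238.] [ 0.48548253 -0.18116897  0.06      ]
(313, 129) [0.69769483 0.00345434 0.02      ]
(396, 143) [ 0.67213121 -0.15862373  0.02      ]
(222, 143) [0.66721683 0.17728387 0.02      ]
(309, 223) [0.51482454 0.01037465 0.02      ]
(260, 286) [0.39848073 0.09975363 0.02      ]
```

View pics/crop.png

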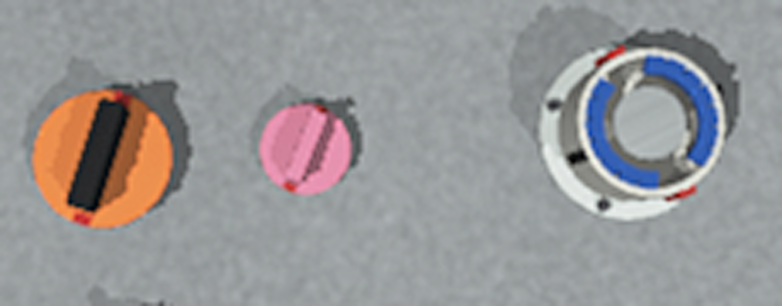

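The crop shows the cap's bar and marks running from about (120,97) to (82,217). The pot's red ribs are at (610,55) and (682,193), and the notches in the blue ring line up with them. The measured flange radius is 38 mm, as specified. I'll move over the cap now.

>>> servo_tool(
  commands=[-0.05,-0.04,0,0,0,0,1,-0.05,-0.04,0,0,0,0,1,-0.05,-0.04,0,0,0,0,1,-0.05,-0.04,0,0,0,0,1,-0.05,-0.04,0,0,0,0,1,-0.05,-0.04,0,0,0,0,1,-0.05,-0.04,0,0,0,0,1,-0.05,-0.04,0,0,0,0,1,-0.05,-0.04,0,0,0,0,1,-0.05,-0.04,0,0,0,0,1,-0.05,-0.04,0,0,0,0,1,-0.05,-0.04,0,0,0,0,1],
  force=100,
)

```text
t: 1.75
tcp_pos: [0.403, 0.2751, 0.2316]
tool_rot: [0.153, 0.988, 0.0, 0.0]
force: [0.1, 0.5, -0.7]
finger_gap: 0.997
gripper_force: 0.0
```

>>> servo_tool(
  commands=[-0.05,-0.04,0,0,0,0,1,-0.05,-0.04,0,0,0,0,1,-0.05,-0.04,0,0,0,0,1,-0.05,-0.04,0,0,0,0,1,-0.05,-0.04,0,0,0,0,1,-0.046,-0.032,0,0,0,0,1,0,0,0,0,0,0,1,0,0,0,0,0,0,1],
)

```text
t: 2.42
tcp_pos: [0.5092, 0.1199, 0.2313]
tool_rot: [0.154, 0.988, 0.0, 0.0]
force: [-0.6, -0.4, -0.2]
finger_gap: 1.002
gripper_force: 0.0
```

```bash
python3 - <<'E'
from h import *
s=manip.sense();print(s['t'],s['tcp_pos'],s['tool_rot'],s['q'])
p=snap('wrist');save(p,'w1.png');T=np.asarray(p['world_to_cam']);print(-T[:3,:3].T@T[:3,3])
print('cap exp',proj(p,(.508,.1205,.021)),'bar',proj(p,(.508,.12,.053)))
E
```

```text
2.4167 [0.50922727 0.11990681 0.23134595] [1.54277266e-01 9.88027567e-01 1.25049325e-04 1.91236478e-04] [ 1.73508909e-02  3.90770925e-01  1.68663770e+00  2.06869609e-04
  1.06376436e+00 -1.24375400e+00]
[0.43459609 0.14245056 0.37363753]
cap exp [316.19226814 168.88672593] bar [315.88591531 175.04454896]
```

View pics/w1.png

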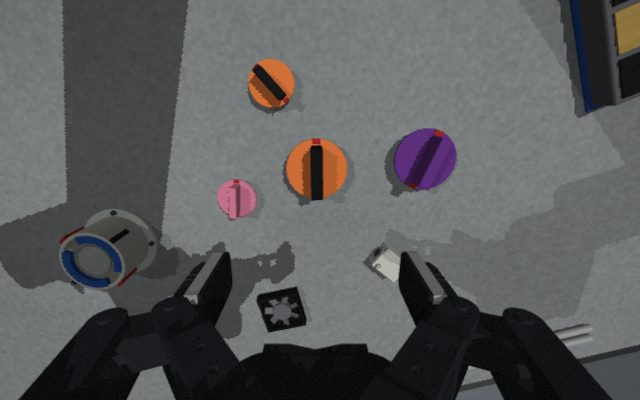

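The wrist view shows the cap's flange centred near (316,169), with its bar vertical in the image and so aligned with the tool. The pot is at (92,260), and the decoys and loose objects stand clear.

```bash
python3 - <<'E'
from h import *
p=snap('wrist')
m=mask(p,(5,120,60),(22,255,255),(280,130,75,75)); e=hullc(m); print('cap',e,back(p,e[0],.0205))
d=mask(p,(0,0,0),(180,255,45),(305,145,25,60)); r=cv2.minAreaRect(np.argwhere(d>0)[:,::-1].astype(np.float32)); print(r)
hsv=cv2.inRange(cv2.cvtColor(p['img'],cv2.COLOR_RGB2HSV),(0,0,0),(180,255,45))
L=[]
for v in (150,160,170,180,190):
    u=np.where(hsv[v,305:330])[0]+305; L.append((v,u.min(),u.max()))
    print(v,u.min(),u.max(),back(p,((u.min()+u.max())/2,v),.053))
a=back(p,((L[0][1]+L[0][2])/2,150),.053);b=back(p,((L[4][1]+L[4][2])/2,190),.053);print(np.degrees(np.arctan2(*(b-a)[1::-1])))
# pot
m=mask(p,(100,120,50),(130,255,255),(50,220,90,80)); e=hullc(m)
for z in(.06,.066): print('pot',e,back(p,e[0],z),back(p,(e[0][0]+e[1][1]/2,e[0][1]),z)-back(p,e[0],z))
E
```

```text
cap ((315.67401123046875, 169.24053955078125), (59.571598052978516, 60.93976974487305), 79.7893295288086) [0.5069156  0.12071956 0.0205    ]
((315.5, 174.5), (53.0, 11.0), 90.0)
150 311 320 [0.47952278 0.12916221 0.053     ]
160 310 321 [0.49011601 0.12578901 0.053     ]
170 311 321 [0.50110871 0.12287959 0.053     ]
180 311 321 [0.51216791 0.11936446 0.053     ]
190 311 321 [0.52347071 0.11577189 0.053     ]
-16.94523964216556
pot ((90.75760650634766, 262.1893005371094), (47.1644172668457, 62.073097229003906), 117.63758850097656) [ 0.52544068 -0.17403758  0.06      ] [0.0115395  0.03618394 0.        ]
pot ((90.75760650634766, 262.1893005371094), (47.1644172668457, 62.073097229003906), 117.63758850097656) [ 0.52368341 -0.1679667   0.066     ] [0.01131871 0.03549163 0.        ]
```

>>> servo_tool(
  commands=[0.004,0,0.05,0,0,-0.002,1,0,0,0.06,0,0,0,1,0,0,0.06,0,0,0,1,0,0,0.06,0,0,0,1,0,0,0.06,0,0,0,1,0,0,0.05,0,0,0,1,0,0,0.04,0,0,0,1,0,0,0.02,0,0,0,1,0,0,0.01,0,0,0,1,0,0,0,0,0,0,1],
)

```text
t: 3.35
tcp_pos: [0.5057, 0.1225, 0.0258]
tool_rot: [0.146, 0.989, -0.0, -0.001]
force: [0.9, -0.3, 0.5]
finger_gap: 0.999
gripper_force: 0.0
```

>>> servo_tool(
  commands=[0,0,0,0,0,0,-1,0,0,0,0,0,0,-1,0,0,0,0,0,0,-1,0,0,0,0,0,0,-1,0,0,0,0,0,0,-1,0,0,0,0,0,0,-1,0,0,0,0,0,0,-1,0,0,0,0,0,0,-1,0,0,0,0,0,0,-1,0,0,0,0,0,0,-1],
)

```text
t: 4.18
tcp_pos: [0.5068, 0.1217, 0.027]
tool_rot: [0.147, 0.989, 0.0, 0.001]
force: [-0.4, -0.6, 6.6]
finger_gap: 0.142
gripper_force: 98.2
```

Gripped, with the opening at about 12–14 mm. Next I lift and carry it so the wrist camera ends up over the pot, turned to the notch direction.

>>> servo_tool(
  commands=[0,0,-0.02,0,0,0,-1,0,0,-0.05,0,0,0,-1,0,0,-0.07,0,0,0,-1,0,0,-0.07,0,0,0,-1,0,0,-0.07,0,0,0,-1,0,0,-0.05,0,0,0,-1,0,0,-0.02,0,0,0,-1,-0.02,-0.025,0,0,0,0,-1,-0.04,-0.055,0,0,0,0,-1,-0.04,-0.055,0,0,0,0,-1,-0.04,-0.055,0,0,0,0,-1,-0.04,-0.055,0,0,0,0,-1],
)

```text
t: 5.18
tcp_pos: [0.5562, -0.0227, 0.2003]
tool_rot: [0.146, 0.989, 0.0, -0.001]
force: [0.6, -0.6, -1.6]
finger_gap: 0.143
gripper_force: 97.7
```

>>> servo_tool(
  commands=[-0.04,-0.055,0,0,0,0,-1,-0.04,-0.055,0,0,0,0,-1,-0.04,-0.055,0,0,0,0,-1,-0.023,-0.033,0,0,0,0,-1,0,0,0,0,0,-0.0175,-1,0,0,0,0,0,-0.0175,-1,0,0,0,0,0,-0.0175,-1,0,0,0,0,0,-0.0175,-1,0,0,0,0,0,-0.0175,-1,0,0,0,0,0,-0.0175,-1,0,0,0,0,0,-0.017,-1,0,0,0,0,0,0,-1],
)

```text
t: 6.18
tcp_pos: [0.5956, -0.1367, 0.1998]
tool_rot: [-0.235, 0.972, 0.001, -0.001]
force: [-0.3, -0.4, -1.7]
finger_gap: 0.147
gripper_force: 97.8
```

```bash
python3 - <<'E'
from h import *
s=manip.sense();print(s['t'],s['tcp_pos'],s['tool_rot'],s['q'],s['force'])
p=snap('wrist');save(p,'w2.png');T=np.asarray(p['world_to_cam']);print(-T[:3,:3].T@T[:3,3])
print('pot exp',proj(p,(.5255,-.1735,.06)))
E
```

```text
6.1833 [ 0.59559565 -0.13671639  0.19981895] [-0.23475488  0.97205319  0.00098015 -0.00133453] [-4.08275545e-01  5.46031935e-01  1.49833005e+00 -4.37016837e-05
  1.10054205e+00 -2.45298545e+00] [-0.27231899 -0.38230937 -1.70976661]
[ 0.52639711 -0.17439064  0.34230393]
pot exp [315.50033858 104.25279677]
```

View pics/w2.png

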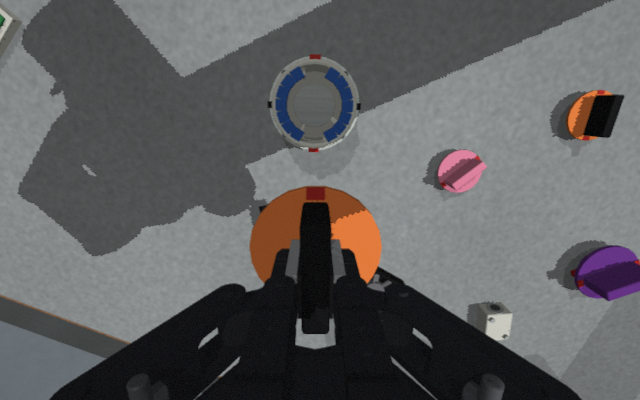

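The view shows the pot right below the camera at about (315,104), with ribs at (315,57) and (314,150). The held cap's flange is centred near (316,250), with its red mark at (316,193), so both are aligned with the tool axis.

```bash
cat >> h.py <<'E'
def circ(p,pts,z):
    W=np.array([back(p,u,z)[:2] for u in pts]); A=np.c_[2*W,np.ones(len(W))]; s=np.linalg.lstsq(A,(W**2).sum(1),rcond=None)[0]
    return s[:2],np.sqrt(s[2]+s[:2]@s[:2])
E
python3 - <<'E'
from h import *
from scipy.spatial.transform import Rotation as Ro
s=manip.sense();t=s['tcp_pos'];R=Ro.from_quat(s['tool_rot']).as_matrix();print('tool x ang',np.degrees(np.arctan2(R[1,0],R[0,0])))
p=snap('wrist')
m=mask(p,(100,120,40),(130,255,255),(260,45,110,115))
h=cv2.convexHull(np.argwhere(m>0)[:,::-1].astype(np.float32))[:,0]
for z in(.06,.066): print('pot',z,circ(p,h,z))
hsv=cv2.cvtColor(p['img'],cv2.COLOR_RGB2HSV)
red=(cv2.inRange(hsv,(0,130,60),(6,255,255))|cv2.inRange(hsv,(172,130,60),(180,255,255)))
def cen(box):
    x,y,w,hh=box; q=np.argwhere(red[y:y+hh,x:x+w]>0); return q[:,::-1].mean(0)+[x,y],len(q)
a,b,c=cen((295,45,40,20)),cen((295,140,40,20)),cen((295,183,40,20)); print(a,b,c)
A,B=back(p,a[0],.055),back(p,b[0],.055); d=A-B; print('notch ang',np.degrees(np.arctan2(d[1],d[0])),(A+B)/2)
# blue-gap notch angles about centre
c0=circ(p,h,.06)[0]; W=np.array([back(p,u,.06)[:2]-c0 for u in np.argwhere(m>0)[:,::-1]]); th=np.degrees(np.arctan2(W[:,1],W[:,0]));rr=np.hypot(*W.T)
sel=(rr>29)&(rr<34);hs=np.histogram(th[sel],bins=np.arange(-180,181,3))[0];print('gaps',[(int(x)) for x in np.arange(-180,180,3)[hs<2]])
# flange rim
o=mask(p,(3,120,60),(22,255,255),(240,180,150,110))|(red*0)
h2=cv2.convexHull(np.argwhere(o>0)[:,::-1].astype(np.float32))[:,0]; h2=h2[(h2[:,1]<268)]
zf=t[2]-.006
print('cap',circ(p,h2,zf),'tcp',t,'mark',back(p,c[0],zf))
E
```

```text
tool x ang -153.0675521488103
pot 0.06 (array([ 0.52690444, -0.17449148]), np.float64(0.03553565040144807))
pot 0.066 (array([ 0.52689268, -0.17448393]), np.float64(0.03478082508525613))
(array([314.59574468,  55.87234043]), 47) (array([312.9375, 149.6875]), 32) (array([314.98701299, 193.31168831]), 231)
notch ang -154.2409900760252 [ 0.52689081 -0.1744683   0.055     ]
gaps [-180, -177, -174, -171, -168, -165, -162, -159, -156, -153, -150, -147, -144, -141, -138, -135, -132, -129, -126, -123, -120, -117, -114, -111, -108, -105, -102, -99, -96, -93, -90, -87, -84, -81, -78, -75, -72, -69, -66, -63, -60, -57, -54, -51, -48, -45, -42, -39, -36, -33, -30, -27, -24, -21, -18, -15, -12, -9, -6, -3, 0, 3, 6, 9, 12, 15, 18, 21, 24, 27, 30, 33, 36, 39, 42, 45, 48, 51, 54, 57, 60, 63, 66, 69, 72, 75, 78, 81, 84, 87, 90, 93, 96, 99, 102, 105, 108, 111, 114, 117, 120, 123, 126, 129, 132, 135, 138, 141, 144, 147, 150, 153, 156, 159, 162, 165, 168, 171, 174, 177]
cap (array([ 0.5960068 , -0.13827583]), np.float64(0.03727887187707657)) tcp [ 0.59573026 -0.13672073  0.19997108] mark [ 0.56648856 -0.15339933  0.19397108]
```

>>> servo_tool(
  commands=[0.02,0,0,0,0,0.003,-1,0.04,-0.001,0,0,0,0,-1,0.04,-0.001,0,0,0,0,-1,0.04,0,0,0,0,0,-1,0.016,0,0.02,0,0,0,-1,0,0,0.04,0,0,0,-1,0,0,0.05,0,0,0,-1,0,0,0.05,0,0,0,-1,0,0,0.03,0,0,0,-1,0,0,0.02,0,0,0,-1,0,0,0.01,0,0,0,-1,0,0,0,0,0,0,-1],
)

```text
t: 7.28
tcp_pos: [0.5264, -0.1722, 0.0905]
tool_rot: [-0.224, 0.975, 0.001, -0.001]
force: [1.0, -0.1, -1.7]
finger_gap: 0.142
gripper_force: 97.8
```

```bash
python3 - <<'E'
from h import *
s=manip.sense();print(s['t'],s['tcp_pos'],s['tool_rot'],s['force'],s['ft_torque'],s['q'][5])
E
```

```text
7.2833 [ 0.52642493 -0.17224656  0.09053153] [-2.24235726e-01  9.74534507e-01  5.88584316e-04 -6.97825473e-04] [ 0.98756106 -0.12917439 -1.65866953] [ 0.03648239 -0.03465733  0.00077597] -2.5409788485437885
```

>>> servo_tool(
  commands=[0,-0.001,0.005,0,0,0,-1,0,0,0.005,0,0,0,-1,0,0,0.005,0,0,0,-1,0,0,0.004,0,0,0,-1,0,0,0,0,0,0,-1,0,0,0,0,0,0,-1],
)

```text
t: 7.78
tcp_pos: [0.5278, -0.173, 0.0824]
tool_rot: [-0.225, 0.974, -0.0, 0.0]
force: [-0.7, -0.9, 1.7]
finger_gap: 0.143
gripper_force: 98.3
```

```bash
python3 - <<'E'
from h import *
s=manip.sense();print(s['t'],s['tcp_pos'],s['tool_rot'],s['force'],s['ft_torque'])
p=snap('wrist');save(p,'w3.png')
b=snap('scene');i=cv2.cvtColor(b['img'],cv2.COLOR_RGB2BGR);w=cv2.cvtColor(p['img'],cv2.COLOR_RGB2BGR)
cv2.imwrite('pics/c3.png',np.hstack([cv2.resize(i[190:310,170:310],(467,400)),w[100:400,200:440][:, :][:300].repeat(1,0) if 0 else cv2.resize(w[100:400,200:440],(320,400))]))
E
```

```text
7.7833 [ 0.52779975 -0.17301356  0.08239333] [-2.24831940e-01  9.74397314e-01 -4.81261934e-04  4.92226355e-04] [-0.73848079 -0.85747062  1.65491583] [-0.04803424 -0.00153956  0.00655388]
```

View pics/c3.png

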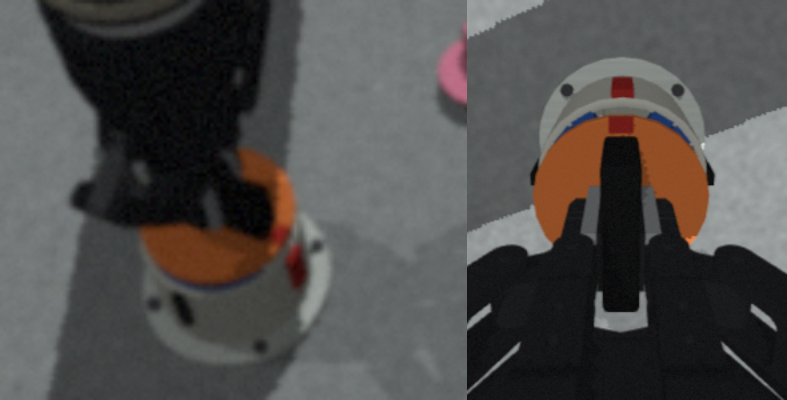

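The cap is seated on the spring plate. Its mark at (622,124) lines up with the pot's red rib at (622,87), and the push-back is about 3 N, as expected. Next I press it down.

>>> servo_tool(
  commands=[0,0,0.005,0,0,0,-1,0,0,0.005,0,0,0,-1,0,0,0.005,0,0,0,-1,0,0,0.005,0,0,0,-1,0,0,0.003,0,0,0,-1,0,0,0,0,0,0,-1,0,0,0,0,0,0,-1],
)

```text
t: 8.47
tcp_pos: [0.5278, -0.173, 0.0712]
tool_rot: [-0.225, 0.974, -0.0, 0.001]
force: [-1.2, 0.0, 8.9]
finger_gap: 0.146
gripper_force: 99.4
```

>>> servo_tool(
  commands=[0,0,0.002,0,0,0,-1,0,0,0.001,0,0,0,-1,0,0,0,0,0,0,-1,0,0,0,0,0,0,-1],
)

```text
t: 8.8
tcp_pos: [0.5278, -0.173, 0.0709]
tool_rot: [-0.225, 0.974, -0.001, 0.001]
force: [-1.8, 1.4, 17.1]
finger_gap: 0.143
gripper_force: 100.6
```

Flush: the force rises without further travel. Next comes the quarter turn clockwise.

>>> servo_tool(
  commands=[0,0,0,0,0,0.01,-1,0,0,0,0,0,0.014,-1,0,0,0,0,0,0.014,-1,0,0,0,0,0,0.014,-1,0,0,0,0,0,0.014,-1,0,0,0,0,0,0.014,-1,0,0,0,0,0,0.014,-1,0,0,0,0,0,0.014,-1,0,0,0,0,0,0,-1],
)

```text
t: 9.55
tcp_pos: [0.529, -0.1742, 0.0709]
tool_rot: [0.114, 0.994, -0.001, 0.002]
force: [-0.7, -1.2, 15.4]
finger_gap: 0.146
gripper_force: 100.3
```

```bash
python3 - <<'E'
from h import *
s=manip.sense();print(s['t'],s['tcp_pos'],s['tool_rot'],s['force'],s['ft_torque'])
E
```

```text
9.55 [ 0.52898181 -0.17419099  0.07091959] [ 0.11362117  0.99352092 -0.00131784  0.00216122] [-0.69550404 -1.18136821 15.3974728 ] [-0.13665688  0.34762014 -0.10114057]
```

>>> servo_tool(
  commands=[0.002,0.001,0,0,0,0.014,-1,0,0,0,0,0,0.014,-1,0,0,0,0,0,0.014,-1,0,0,0,0,0,0.014,-1,0,0,0,0,0,0.014,-1,0,0,0,0,0,0.014,-1,0,0,0,0,0,0.014,-1,0,0,0,0,0,0.014,-1,0,0,0,0,0,0.014,-1,0,0,0,0,0,0.01,-1,0,0,0,0,0,0,-1,0,0,0,0,0,0,-1],
)

```text
t: 10.55
tcp_pos: [0.5281, -0.174, 0.071]
tool_rot: [0.514, 0.858, -0.001, 0.003]
force: [-1.8, -1.9, 15.4]
finger_gap: 0.147
gripper_force: 100.3
```

```bash
python3 - <<'E'
from h import *
from scipy.spatial.transform import Rotation as Ro
s=manip.sense();print(s['t'],s['tcp_pos'],s['force'],s['ft_torque'])
R=Ro.from_quat(s['tool_rot']).as_matrix();print('tool x ang',np.degrees(np.arctan2(R[1,0],R[0,0])),'z',R[:,2])
p=snap('wrist');save(p,'w4.png')
m=mask(p,(3,120,60),(22,255,255),(240,180,150,110));h2=cv2.convexHull(np.argwhere(m>0)[:,::-1].astype(np.float32))[:,0]; h2=h2[(h2[:,1]<268)]
print('cap',circ(p,h2,.065))
E
```

```text
10.55 [ 0.52810989 -0.17396975  0.07098345] [-1.80137948 -1.87463621 15.41715053] [-0.36479404  0.52177221 -0.07163811]
tool x ang 118.160243887094 z [ 0.00398709 -0.00376567 -0.99998496]
cap (array([ 0.528148  , -0.17832355]), np.float64(0.039655577152918155))
```

View pics/w4.png

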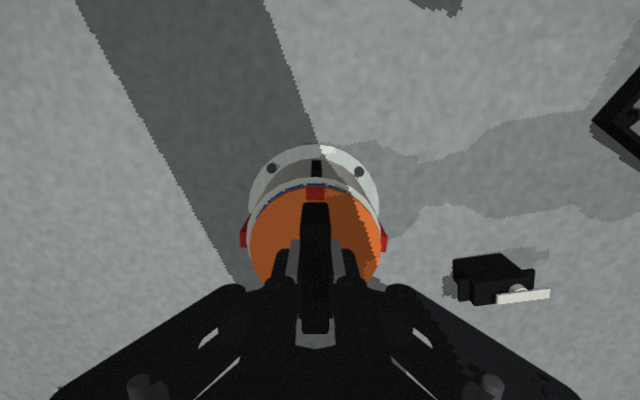

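```bash
python3 - <<'E'
from h import *
p=snap('wrist');s=manip.sense();u=np.array([np.cos(np.radians(118.2)),np.sin(np.radians(118.2)),0]);t=s['tcp_pos'];v=np.array([u[1],-u[0],0])
P=np.array([.5269,-.1745,0])
for z in(.06,.065,.066,.071): print(z,'pot40',proj(p,P+u*.04+[0,0,z]).round(1),'pot35',proj(p,P+u*.035+[0,0,z]).round(1),'fl38',proj(p,[t[0],t[1],z]+u*.038).round(1))
for c in(300,302,330): print(c,[(r,p['img'][r,c].tolist()) for r in range(174,198,1)])
hsv=cv2.cvtColor(p['img'],cv2.COLOR_RGB2HSV)
o=cv2.inRange(hsv,(8,120,40),(22,255,255))
for r in(220,235,245): q=np.where(o[r,235:400])[0]+235; print(r,q.min(),q.max())
E
python3 - <<'E'
import cv2
i=cv2.imread('pics/w4.png');cv2.imwrite('pics/c4.png',cv2.resize(i[135:285,220:410],None,fx=4,fy=4,interpolation=0))
E
```

```text
0.06 pot40 [313. 176.] pot35 [313.  184.9] fl38 [315.4 179.7]
0.065 pot40 [312.9 178.3] pot35 [313.  187.4] fl38 [315.4 182.1]
0.066 pot40 [312.9 178.7] pot35 [312.9 187.9] fl38 [315.4 182.6]
0.071 pot40 [312.9 181.2] pot35 [312.9 190.7] fl38 [315.4 185.2]
300 [(174, [79, 80, 75]), (175, [78, 78, 74]), (176, [77, 77, 73]), (177, [85, 84, 80]), (178, [111, 110, 106]), (179, [122, 124, 117]), (180, [125, 125, 118]), (181, [122, 121, 116]), (182, [120, 119, 114]), (183, [119, 119, 114]), (184, [66, 75, 96]), (185, [24, 48, 91]), (186, [26, 50, 94]), (187, [68, 46, 55]), (188, [91, 50, 26]), (189, [115, 61, 28]), (190, [136, 74, 38]), (191, [138, 74, 37]), (192, [137, 74, 35]), (193, [136, 71, 34]), (194, [136, 72, 36]), (195, [136, 72, 34]), (196, [135, 71, 33]), (197, [136, 72, 34])]
302 [(174, [79, 78, 74]), (175, [80, 80, 76]), (176, [78, 77, 73]), (177, [86, 87, 81]), (178, [114, 115, 110]), (179, [122, 123, 116]), (180, [123, 124, 117]), (181, [124, 123, 118]), (182, [119, 121, 114]), (183, [93, 99, 106]), (184, [47, 63, 97]), (185, [22, 45, 93]), (186, [41, 45, 68]), (187, [82, 46, 32]), (188, [95, 50, 23]), (189, [129, 70, 35]), (190, [136, 71, 35]), (191, [137, 72, 35]), (192, [137, 73, 35]), (193, [134, 69, 29]), (194, [135, 71, 34]), (195, [137, 74, 35]), (196, [136, 72, 34]), (197, [137, 73, 36])]
330 [(174, [80, 80, 76]), (175, [78, 79, 74]), (176, [80, 80, 75]), (177, [78, 78, 73]), (178, [81, 82, 77]), (179, [111, 111, 105]), (180, [121, 120, 115]), (181, [121, 121, 115]), (182, [122, 121, 116]), (183, [120, 120, 112]), (184, [110, 112, 110]), (185, [57, 64, 83]), (186, [23, 38, 73]), (187, [60, 40, 41]), (188, [83, 43, 17]), (189, [111, 60, 27]), (190, [133, 72, 35]), (191, [137, 74, 36]), (192, [137, 73, 34]), (193, [136, 72, 35]), (194, [138, 74, 36]), (195, [136, 71, 33]), (196, [126, 65, 28]), (197, [108, 56, 23])]
220 257 373
235 251 379
245 250 381
```

View pics/c4.png

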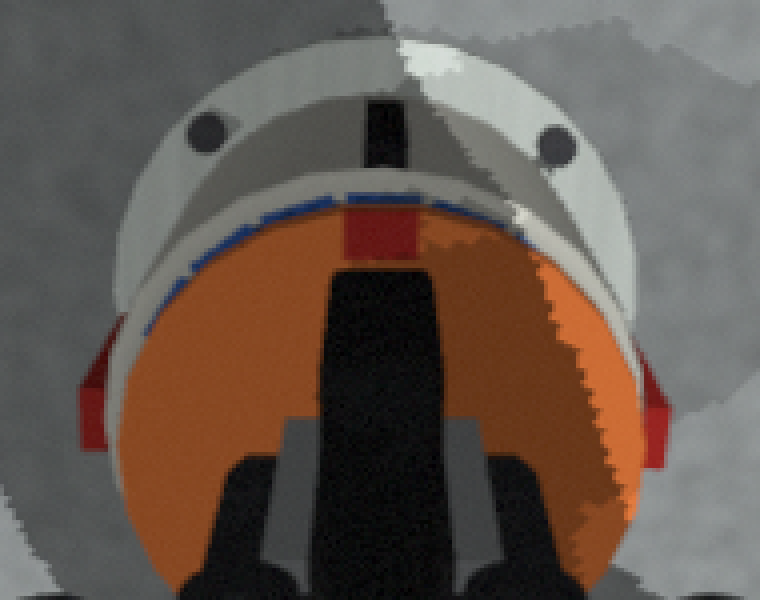

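The close view shows the red mark lined up with the black stop rib. The cap sits about 3 mm off-centre, away from the rib, since the blue sliver shows only at the top. I'll nudge it back, turn the last couple of degrees to the stop and press slightly more.

>>> servo_tool(
  commands=[0.002,-0.001,0,0,0,0.003,-1,0.002,-0.001,0.001,0,0,0.004,-1,0.001,0,0,0,0,0.002,-1,0,0,0,0,0,0,-1,0,0,0,0,0,0,-1,0,0,0,0,0,0,-1],
)

```text
t: 11.15
tcp_pos: [0.5274, -0.1739, 0.0711]
tool_rot: [0.537, 0.843, -0.001, 0.005]
force: [-1.2, -5.9, 16.4]
finger_gap: 0.138
gripper_force: 100.5
```

```bash
python3 - <<'E'
from h import *
from scipy.spatial.transform import Rotation as Ro
s=manip.sense();print(s['t'],s['tcp_pos'],s['force'],s['ft_torque'],s['gripper_force'])
R=Ro.from_quat(s['tool_rot']).as_matrix();print(np.degrees(np.arctan2(R[1,0],R[0,0])),R[:,2])
p=snap('wrist')
for c in(302,330): print(c,[p['img'][r,c].tolist() for r in range(174,194)])
i=cv2.cvtColor(p['img'],cv2.COLOR_RGB2BGR);cv2.imwrite('pics/c5.png',cv2.resize(i[135:285,220:410],None,fx=4,fy=4,interpolation=0))
E
```

```text
11.15 [ 0.52744795 -0.17389007  0.07111581] [-1.20491084 -5.85658496 16.43958984] [-0.89705528  0.45090518  0.11946195] 100.45853018760681
115.00240311230563 [ 0.00708587 -0.00702312 -0.99995023]
302 [[81, 79, 76], [80, 81, 76], [80, 81, 76], [80, 81, 77], [88, 89, 83], [118, 118, 111], [124, 124, 117], [124, 124, 118], [122, 121, 115], [119, 118, 113], [119, 118, 112], [117, 117, 112], [85, 79, 75], [88, 52, 35], [94, 49, 22], [129, 71, 35], [138, 74, 37], [136, 72, 35], [135, 72, 33], [136, 72, 33]]
330 [[79, 79, 76], [80, 80, 76], [81, 80, 76], [80, 80, 76], [78, 78, 75], [106, 106, 100], [121, 121, 114], [120, 121, 114], [102, 102, 98], [93, 95, 90], [93, 93, 88], [72, 77, 84], [34, 48, 74], [60, 41, 41], [87, 48, 25], [108, 56, 29], [132, 71, 34], [137, 73, 35], [137, 72, 36], [137, 73, 36]]
```

View pics/c5.png

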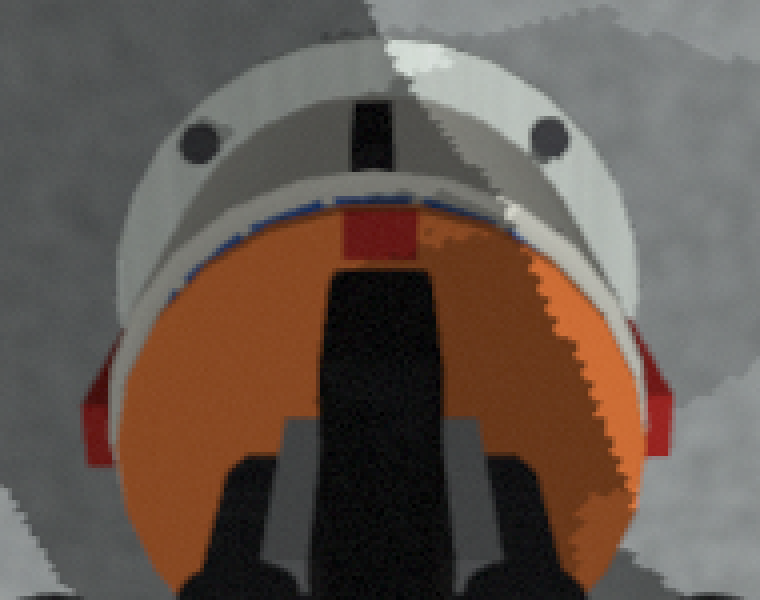

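The cap is turned 90.7° from the notches, pressed flush with 16 N measured at the wrist, tilted about 0.01 rad, and about 2.5 mm off-axis. All are inside the limits, so I'm handing it in.

```bash
python3 -c "
from station import manip
print(manip.sign_off())"
```

```text
the job is handed in; nothing more can be done
None
```

I handed in the job with the cap in the pot, pressed flush and turned about 90° clockwise to its stop, still gripped at about 100 N; the judge returned no verdict, and by my camera estimate the cap sits about 2.5 mm off the pot's axis (limit 5 mm).

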